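# Lift the core insert out of a mould and hold it up for inspection

### The job

Draw the mould's side slide straight back until it is fully against its stop, so that its tongue no longer locks the core insert, and leave it there. Then take the core insert by its raised core, lift it straight up about 120 mm above its pocket without tipping it, and finish while still holding it there in the air, level and still, over its pocket. Leave the can, tin, bottle and wrench on the bench alone.

Things in the scene. Friction and masses are not known exactly. Their poses are not given: they have to be found in the camera images.
- mould: Steel mould half fixed to the bench. Origin: centre of its underside, on the bench. Clamp plate 200 (x) x 260 (y) x 20 mm, on it a plate 170 x 240 x 40 mm, top face 60 mm above the bench. The insert's pocket is on the +y side, the side slide on the -y side. Two guide pillars (22 mm across, 38 mm high) stand on the top face at x = -69 and +69, y = 103 mm.
- pocket (a point): Centre of the floor of the pocket in the mould's top face, at (0, 45, 50) mm in the mould's frame, same axes as the mould. The pocket is 10 mm deep, with about 1.5 mm of play round the insert's base plate.
- side_slide (a joint): Travel of the side slide in m: 0 fully in, 0.040 fully back against its stop; grows towards the mould's -y. Starts at 0 to 0.006, its tongue (30 mm wide) 8 to 14 mm over the insert's base plate, locking it; clear from 0.014 on. About 3 N of friction; stays where left. Runs between rails 18 mm high, 90 mm apart over their outer sides, with a stop bar 18 mm high at their -y end.
- slide_grip (a point): Centre of the top of the side slide's upright grip tab, 123 mm above the bench; same axes as the mould. The dark steel tab is 30 mm (x) x 16 mm (y), standing 40 mm above the middle of the carriage (58 x 50 mm, top 82.5 mm above the bench). At travel 0 it lies at (0, -50) mm in the mould's frame.
- insert: Core insert of plain aluminium, about 0.34 to 0.55 kg, loose in the pocket. Origin: centre of its underside. Base plate 90 (x) x 70 (y) x 14 mm; in its middle stands the core, a block 44 mm (x) x 30 mm (y), top 54 mm above the underside (40 mm above the base plate). In the pocket its axes match the mould's and its base plate stands 4 mm proud of the mould's top face.
- spray_can: Bystander: aerosol can with a paper label, 62 mm across, 190 mm high, upright. Origin: centre of its underside.
- paste_tin: Bystander: low round tin, 84 mm across, 45 mm high. Origin: centre of its underside.
- oil_bottle: Bystander: oil bottle with a cap, 60 mm across, 150 mm high, upright. Origin: centre of its underside.
- wrench: Bystander: open-ended wrench 170 mm long, lying along its own x. Origin: its underside.
There are look-alikes about, which are no part of the job. Leave any turquoise look-alike of the insert alone.

How it is judged:
On the way, in this order (a step that is already met when the one before it is completed fails the run):
1. the side slide is back against its stop, the insert still in its pocket (value of joint side_slide above 0.037 m and distance between insert and pocket below 0.008 m), for 0.2 s.
2. the insert is lifted level out of the pocket (z of insert in the frame of pocket above 0.04 m and angle between insert's own z axis and vertical below 0.1 rad), for 0.2 s.
At the end, for the whole second after the job is handed in: Insert held in the fingers, underside 85 to 160 mm above the pocket floor, within 30 mm sideways of the pocket's centre, level within 0.07 rad (4 degrees), still (under 20 mm/s, 0.15 rad/s), not touching the mould; side slide within 3 mm of its stop (z of insert in the frame of pocket between 0.085 and 0.16 m and horizontal distance between insert and pocket below 0.03 m and angle between insert's own z axis and vertical below 0.07 rad and linear speed of insert below 0.02 m/s and angular speed of insert below 0.15 rad/s and contact force between insert and the fingers above 1 N and contact force between insert and mould below 0.1 N and value of joint side_slide above 0.037 m); the arm keeps its last pose, push and grip.
It fails at once if the insert is tipped by more than 14 degrees (angle between insert's own z axis and vertical above 0.25 rad).
It fails at once if the spray can is disturbed (distance of spray_can from where it was at the start of the episode above 0.02 m).
It fails at once if the paste tin is disturbed (distance of paste_tin from where it was at the start of the episode above 0.02 m).
It fails at once if the oil bottle is disturbed (distance of oil_bottle from where it was at the start of the episode above 0.02 m).
It fails at once if the wrench is disturbed (distance of wrench from where it was at the start of the episode above 0.02 m).
It also fails if it takes over 51 s, if anything falls off the work surface, if the arm or the gripper's body presses on something with over 40 N, if the wrist force passes 120 N, or if a joint passes its speed limit or range.

### The arm

A 7-joint arm with a two-finger parallel gripper is mounted at the origin on the work surface. World frame = base frame: x ahead of the robot, y to its left, z up, the work surface at z = 0. Lengths are in m, angles in rad, forces in N, time in s.
With the tool pointing down it reaches from about 0.4 to 0.85 m from the base axis. Payload 4.5 kg.
Tool frame: the origin (TCP) lies between the finger pads; the fingertips stand r.tip_reach ahead of it and the grasp point (between the pads) lies 11 mm behind it (r.tip_reach is the distance from the TCP to the fingertips, in m); z points along the fingers, y is the line along which they close (so a half turn about z gives the same grasp; the last joint's range is limited). The gripper opens to 88 mm and grips with 3 to 60 N. Pads are 18 mm wide; open, the fingers measure 123 mm over their backs; the gripper's body (75 mm by 187 mm) begins 45 mm behind the grasp point.
Start: joints at [-1.212, 0.689, -0.195, 1.565, 0.157, 0.902, -0.215], TCP at [0.199, 0.592, 0.247] pointing down, gripper open.
Joint ranges: [-3.01, 3.01], [-0.46, 2.08], [-1.47, 1.51], [0.13, 2.56], [-1, 4.14], [0.04, 2.09], [-2.66, 2.66]. Speed limits (rad/s): [2.57, 2.57, 3.14, 3.14, 3.14, 3.14, 3.14].

### API

Orientations are given as a unit quaternion [x, y, z, w].
In Python, from plant import r, vision, workorder gives the robot as it stands.
- The arm moves only by the tool drive_tool, never from a script. Its argument "targets" is a list of rows, each an object of numbers: "tx", "ty", "tz": the shift along the world's x, y, z in units of 0.03 m (1.0 is 0.03 m); "wx", "wy", "wz": the turn, a rotation vector about the world's x, y, z in units of 60 degrees (1.0 is 60 degrees); "claw": the opening, from -1 (shut) to 1 (fully open). A call has exactly 8 rows; each row shifts and turns the commanded pose from where the row before left it; what a row does not reach is not made up. A row lasts 1/10 s, in which the tool goes at most 50 mm and 8.59 degrees, less where a joint would pass 70% of its speed; a pose out of reach is approached as far as the arm can. A call with a number of a shift or a turn outside -1 to 1 is refused whole. A call with a gripper value outside its range is refused whole. The fingers move at their own pace and stop on an object; "force" is the grip in N (left out, the last holds). Time passes only in rows, so rows that do not move let the fingers close, or fill a call up. It gives the time, the measured TCP pose, the force, the opening and the grip force at its end, in the units of the state.
- r.get_state(): the state, without advancing time (a new reading comes with each control period).
- vision.snapshot(name): name is "scene" or "top" or "wrist"; returns a dict with "image" (384x512x3 uint8, blue, green, red), "range_z" (384x512 float32, m along the optical axis (not along the pixel's ray), 0 where there is no reading), "K" (3x3 intrinsics, pixels), "cam_to_world" (4x4, takes a point from camera to world coordinates). Camera axes: x right, y up, looking along -z (the intrinsics and any distortion apply to the point x, -y, -z); pixel columns grow to the right and rows downward; lengths in m; the calibration is good to about 2 mm. A picture is of the moment at which its call begins.
- workorder.finish_job(): hands the job in; it is judged then, once.
The state is a dict: "clock": time; "q": joint angles; "qd": joint speeds; "joint_torque": joint torques, N m; "tool_pos": TCP position; "eef_rot": TCP orientation; "contact_force": force on the tool from outside, world axes, zero at the start; "moment": the same for the moment, N m; "opening": opening from 0.0 (shut) to 1.0 (fully open); "finger_force": force on a finger pad.
Only numpy, scipy, OpenCV 4.12 (cv2) and the standard library are available. Lean on these libraries where they do the work, as an engineer would, in place of code of your own. Each camera call takes 0.05 s, during which the arm holds its last target. There are 200 camera calls.

## Working session

There is one attempt and no reset: what is moved stays moved. The work goes in short steps, Python scripts to look and compute and a tool call to move; the robot and the scene stay as the last step left them, time stands still between calls to the robot, and variables do not carry over. Pictures are saved under pics/ and viewed, at most 10 in all, crops included, and the job is handed in when it is done.

Besides the shell and the picture viewer there is one more tool, called after "Request:" as name(argument=value, ...), one argument or row to a line, values as JSON. drive_tool: Moves the arm, as the interface text tells. Its arguments: {"type":"object","properties":{"targets":{"type":"array","items":{"type":"object","properties":{"tx":{"type":"number"},"ty":{"type":"number"},"tz":{"type":"number"},"wx":{"type":"number"},"wy":{"type":"number"},"wz":{"type":"number"},"claw":{"type":"number"}}}},"force":{"type":"number"}},"required":["targets"]}

```bash
mkdir -p pics; python3 - <<'E'
from plant import r, vision
import cv2,numpy as np
for n in ["scene","top"]:
    s=vision.snapshot(n); cv2.imwrite(f"pics/{n}0.png",s["image"]); np.savez(f"{n}0.npz",**s)
    print(n,s["K"].tolist(),s["cam_to_world"].round(3).tolist())
print(r.get_state(), r.tip_reach)
E
```

```text
scene [[347.22394705724315, 0.0, 262.1300980718395], [0.0, 347.22394705724315, 193.2985829089363], [0.0, 0.0, 1.0]] [[0.109, -0.678, 0.727, 1.237], [0.994, 0.088, -0.068, -0.071], [-0.018, 0.73, 0.683, 0.77], [0.0, 0.0, 0.0, 1.0]]
top [[455.30924397676057, 0.0, 259.1913695975336], [0.0, 455.30924397676057, 191.47233703335237], [0.0, 0.0, 1.0]] [[0.029, 0.975, -0.221, 0.207], [-1.0, 0.029, -0.004, -0.016], [0.003, 0.221, 0.975, 1.483], [0.0, 0.0, 0.0, 1.0]]
{'clock': 0.1, 'q': array([-1.21223368,  0.68991845, -0.19449305,  1.56621433,  0.157311  ,
        0.90250039, -0.21508492]), 'qd': array([ 0.00010976, -0.00285814, -0.00047597, -0.00322718,  0.0001573 ,
       -0.00057577,  0.00114884]), 'joint_torque': array([-2.18343230e-03, -5.28503823e+01, -1.27121095e+00, -1.53835970e+01,
       -5.25564188e-02,  1.93514941e-03,  6.10820825e-05]), 'tool_pos': array([0.19931029, 0.59179439, 0.24598494]), 'eef_rot': array([ 1.61631994e-01,  9.86850757e-01, -8.22942437e-04, -6.22586399e-05]), 'contact_force': array([ 0.05432745, -0.03404751,  0.18334926]), 'moment': array([-0.00247711, -0.01236343,  0.0011456 ]), 'finger_force': 0.0, 'opening': 1.0001136778592805} 0.008
```

View pics/top0.png

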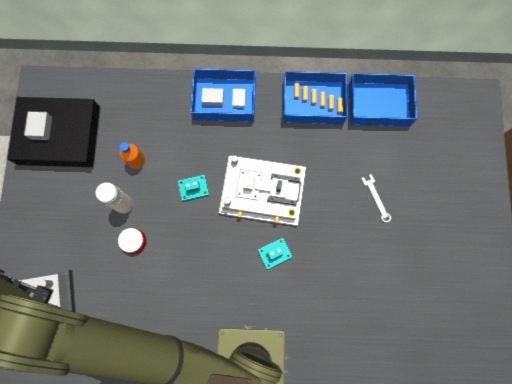

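View pics/scene0.png

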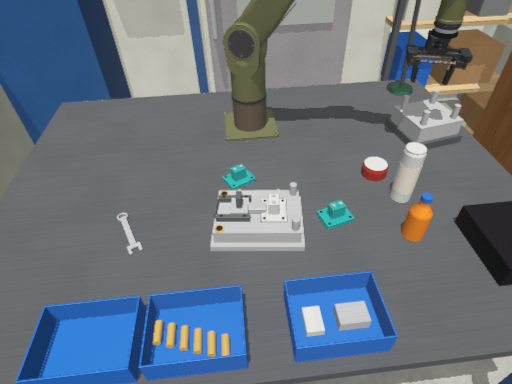

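Top view: the mould is centred near (263,190), pillars at (234,162) and (227,202) on the left, which is world +y. The slide's dark tab is near (279,187) and the insert's core near (250,183). The bystanders are well clear.

```bash
cat > h.py <<'E'
import numpy as np,cv2
def pts(s):
    K,T,Z=s["K"],s["cam_to_world"],s["range_z"]
    v,u=np.mgrid[:Z.shape[0],:Z.shape[1]]
    P=np.stack([(u-K[0,2])/K[0,0]*Z,-(v-K[1,2])/K[1,1]*Z,-Z,np.ones_like(Z)],-1)
    W=(P@T.T)[...,:3]; W[Z<=0]=np.nan; return W
def comps(W,m,tag,mn=8):
    n,l,st,c=cv2.connectedComponentsWithStats(m.astype(np.uint8))
    for i in range(1,n):
        if st[i,4]>=mn:
            p=W[l==i]; q=p[:,:2].astype(np.float32); (cx,cy),sz,a=cv2.minAreaRect(q)
            print(tag,st[i,4],"px",c[i].round(),"rect",round(cx,4),round(cy,4),np.round(sz,3),round(a,1),"z",np.median(p[:,2]).round(4),"mean",q.mean(0).round(4))
E
python3 - <<'E'
import numpy as np,cv2
from h import *
for n,(a,b,c,d) in {"top":(150,228,212,310),"scene":(175,255,200,312)}.items():
    s=np.load(n+"0.npz"); W=pts(s); z=W[...,2]
    R=np.zeros(z.shape,bool); R[a:b,c:d]=1
    for lo,hi,t in [(.114,.13,"tab"),(.097,.110,"core/pillar/"),(.054,.09,"top"),(.01,.03,"clamp")]:
        comps(W,R&(z>lo)&(z<hi),n+" "+t)
    cv2.imwrite(f"pics/{n}c.png",cv2.resize(s["image"][a:b,c:d],None,fx=6,fy=6,interpolation=cv2.INTER_CUBIC))
E
```

```text
top tab 49 px [279. 185.] rect 0.5392 -0.0727 [0.015 0.029] 87.3 z 0.1221 mean [ 0.5388 -0.0725]
top core/pillar/ 18 px [234. 158.] rect 0.6254 0.0725 [0.017 0.016] 75.4 z 0.1 mean [0.6261 0.0712]
top core/pillar/ 126 px [249. 181.] rect 0.5516 0.0229 [0.03  0.044] 84.0 z 0.1027 mean [0.5514 0.0226]
top core/pillar/ 28 px [227. 200.] rect 0.4907 0.0884 [0.018 0.018] 50.9 z 0.0989 mean [0.4905 0.0885]
top top 3476 px [264. 187.] rect 0.5466 -0.0218 [0.24  0.172] 82.8 z 0.0614 mean [ 0.5432 -0.0254]
top clamp 52 px [227. 171.] rect 0.6054 0.0984 [0.007 0.106] 82.6 z 0.0189 mean [0.6054 0.0989]
top clamp 220 px [295. 207.] rect 0.5322 -0.1213 [0.062 0.197] 81.7 z 0.0195 mean [ 0.4919 -0.1291]
top clamp 137 px [227. 208.] rect 0.501 0.0837 [0.062 0.085] 82.5 z 0.0191 mean [0.4789 0.0935]
top clamp 183 px [258. 217.] rect 0.4549 -0.0096 [0.106 0.017] 83.0 z 0.0187 mean [ 0.4551 -0.0097]
scene tab 55 px [239. 195.] rect 0.5427 -0.0712 [0.014 0.03 ] 86.5 z 0.1217 mean [ 0.5451 -0.0714]
scene core/pillar/ 13 px [294. 184.] rect 0.494 0.0929 [0.011 0.018] 70.2 z 0.0979 mean [0.4941 0.0925]
scene core/pillar/ 134 px [274. 200.] rect 0.5548 0.0251 [0.028 0.044] 82.9 z 0.1035 mean [0.557  0.0242]
scene core/pillar/ 20 px [238. 203.] rect 0.5559 -0.0734 [0.014 0.004] 84.1 z 0.1023 mean [ 0.5559 -0.0732]
scene core/pillar/ 24 px [296. 219.] rect 0.6304 0.0728 [0.016 0.016] 79.8 z 0.0976 mean [0.6301 0.0721]
scene top 3475 px [257. 213.] rect 0.5473 -0.0203 [0.241 0.177] 82.6 z 0.0605 mean [ 0.5624 -0.0239]
scene clamp 256 px [238. 180.] rect 0.3421 -0.065 [0.069 0.09 ] 28.4 z 0.0136 mean [ 0.3561 -0.0691]
scene clamp 926 px [261. 242.] rect 0.5516 -0.0208 [0.261 0.197] 83.3 z 0.0194 mean [ 0.632  -0.0216]
```

View pics/topc.png

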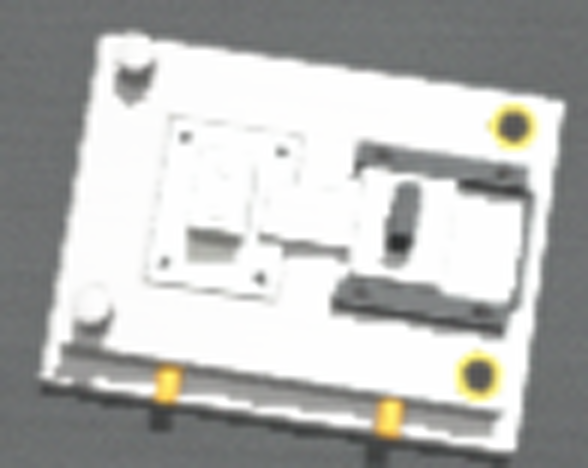

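Request:
drive_tool(
  targets=[
    {"tz":1,"wz":0.095},
    {"tz":1,"wz":0.095},
    {"tx":0.5,"ty":-1},
    {"tx":0.5,"ty":-1},
    {"tx":0.5,"ty":-1},
    {"tx":0.5,"ty":-1},
    {"tx":0.5,"ty":-1},
    {"tx":0.5,"ty":-1},
  ],
)

```text
validation failed for argument at $.ta...
```

Request:
drive_tool(
  targets=[
    {"tx":0.5,"ty":-1},
    {"tx":0.5,"ty":-1},
    {"tx":0.5,"ty":-1},
    {"tx":0.5,"ty":-1},
    {"tx":0.5,"ty":-1},
    {"tx":0.5,"ty":-1},
    {"tx":0.5,"ty":-1},
    {"tx":0.5,"ty":-1},
  ],
)

```text
validation failed for argument at $.ta...
```

Request:
drive_tool(
  targets=[
    {"tx":0.5,"ty":-1},
    {"tx":0.5,"ty":-1},
    {"tx":0.5,"ty":-1},
    {"tx":0.5,"ty":-1},
    {"tx":0.5,"ty":-1},
    {"tx":0.5,"ty":-1},
    {"tx":0.3,"ty":-1},
    {},
  ],
)

```text
validation failed for argument at $.ta...
```

Request:
drive_tool(
  targets=[
    {"tx":0,"ty":0,"tz":1,"wx":0,"wy":0,"wz":0.095,"claw":1},
    {"tx":0,"ty":0,"tz":1,"wx":0,"wy":0,"wz":0.095,"claw":1},
    {"tx":0.5,"ty":-1,"tz":0,"wx":0,"wy":0,"wz":0,"claw":1},
    {"tx":0.5,"ty":-1,"tz":0,"wx":0,"wy":0,"wz":0,"claw":1},
    {"tx":0.5,"ty":-1,"tz":0,"wx":0,"wy":0,"wz":0,"claw":1},
    {"tx":0.5,"ty":-1,"tz":0,"wx":0,"wy":0,"wz":0,"claw":1},
    {"tx":0.5,"ty":-1,"tz":0,"wx":0,"wy":0,"wz":0,"claw":1},
    {"tx":0.5,"ty":-1,"tz":0,"wx":0,"wy":0,"wz":0,"claw":1},
  ],
)

```text
clock: 0.9
tool_pos: [0.2898, 0.4108, 0.3065]
eef_rot: [0.063, 0.998, -0.0, -0.0]
contact_force: [0.3, -1.7, 0.1]
opening: 1.0
finger_force: 0.0
```

Request:
drive_tool(
  targets=[
    {"tx":0.5,"ty":-1,"tz":0,"wx":0,"wy":0,"wz":0,"claw":1},
    {"tx":0.5,"ty":-1,"tz":0,"wx":0,"wy":0,"wz":0,"claw":1},
    {"tx":0.5,"ty":-1,"tz":0,"wx":0,"wy":0,"wz":0,"claw":1},
    {"tx":0.5,"ty":-1,"tz":0,"wx":0,"wy":0,"wz":0,"claw":1},
    {"tx":0.5,"ty":-1,"tz":0,"wx":0,"wy":0,"wz":0,"claw":1},
    {"tx":0.5,"ty":-1,"tz":0,"wx":0,"wy":0,"wz":0,"claw":1},
    {"tx":0.5,"ty":-1,"tz":0,"wx":0,"wy":0,"wz":0,"claw":1},
    {"tx":0.5,"ty":-1,"tz":0,"wx":0,"wy":0,"wz":0,"claw":1},
  ],
)

```text
clock: 1.7
tool_pos: [0.4097, 0.1709, 0.3066]
eef_rot: [0.063, 0.998, -0.0, -0.0]
contact_force: [0.4, 0.4, 0.1]
opening: 1.003
finger_force: 0.0
```

Request:
drive_tool(
  targets=[
    {"tx":0.5,"ty":-1,"tz":0,"wx":0,"wy":0,"wz":0,"claw":1},
    {"tx":0.5,"ty":-1,"tz":0,"wx":0,"wy":0,"wz":0,"claw":1},
    {"tx":0.5,"ty":-1,"tz":0,"wx":0,"wy":0,"wz":0,"claw":1},
    {"tx":0.5,"ty":-1,"tz":0,"wx":0,"wy":0,"wz":0,"claw":1},
    {"tx":0.5,"ty":-1,"tz":0,"wx":0,"wy":0,"wz":0,"claw":1},
    {"tx":0.5,"ty":-1,"tz":-0.5,"wx":0,"wy":0,"wz":0,"claw":1},
    {"tx":0.5,"ty":-1,"tz":-1,"wx":0,"wy":0,"wz":0,"claw":1},
    {"tx":0,"ty":0,"tz":-1,"wx":0,"wy":0,"wz":0,"claw":1},
  ],
)

```text
clock: 2.5
tool_pos: [0.5163, -0.0432, 0.2308]
eef_rot: [0.067, 0.998, -0.001, 0.001]
contact_force: [-0.1, 0.4, -0.9]
opening: 1.001
finger_force: 0.0
```

```bash
python3 - <<'E'
from plant import r, vision
from h import *
s=vision.snapshot("wrist"); cv2.imwrite("pics/w1.png",s["image"])
W=pts(s); z=W[...,2]
for lo,hi,t in [(.114,.13,"tab"),(.097,.110,"core/pillar"),(.054,.09,"top")]: comps(W,(z>lo)&(z<hi),t,60)
print(r.get_state()["tool_pos"],r.get_state()["eef_rot"])
E
```

```text
tab 528 px [227. 219.] rect 0.5395 -0.0725 [0.016 0.03 ] 82.2 z 0.123 mean [ 0.5382 -0.0718]
core/pillar 341 px [385. 144.] rect 0.4906 0.0887 [0.02 0.02] 63.9 z 0.0984 mean [0.4906 0.0885]
core/pillar 1229 px [322. 211.] rect 0.5515 0.0227 [0.03  0.044] 82.7 z 0.1045 mean [0.5491 0.0217]
core/pillar 81 px [231. 204.] rect 0.5369 -0.0663 [0.031 0.012] 22.1 z 0.1028 mean [ 0.5307 -0.0681]
top 802 px [206.  13.] rect 0.3397 -0.0665 [0.029 0.043] 26.8 z 0.0548 mean [ 0.343  -0.0683]
top 24955 px [268. 190.] rect 0.5462 -0.0216 [0.241 0.17 ] 82.8 z 0.0611 mean [ 0.5324 -0.0291]
top 735 px [473. 176.] rect 0.5475 0.2085 [0.03  0.044] 15.3 z 0.055 mean [0.5474 0.2083]
[ 0.51215559 -0.04049921  0.22634768] [ 6.51689547e-02  9.97866795e-01 -7.09256927e-04 -3.78994014e-03]
```

View pics/w1.png

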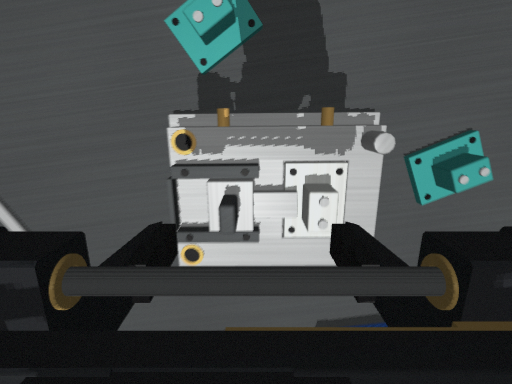

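The wrist view shows the tab at (228,215) and the core with its base plate at (320,205), consistent with the top camera. Next I go above the tab.

Request:
drive_tool(
  targets=[
    {"tx":0.4,"ty":-0.6,"tz":-0.5,"wx":0,"wy":0,"wz":0,"claw":1},
    {"tx":0.4,"ty":-0.5,"tz":-0.5,"wx":0,"wy":0,"wz":0,"claw":1},
    {"tx":0,"ty":0,"tz":-0.5,"wx":0,"wy":0,"wz":0,"claw":1},
    {"tx":0,"ty":0,"tz":-0.5,"wx":0,"wy":0,"wz":0,"claw":1},
    {"tx":0,"ty":0,"tz":0,"wx":0,"wy":0,"wz":0,"claw":1},
    {"tx":0,"ty":0,"tz":0,"wx":0,"wy":0,"wz":0,"claw":1},
    {"tx":0,"ty":0,"tz":0,"wx":0,"wy":0,"wz":0,"claw":1},
    {"tx":0,"ty":0,"tz":0,"wx":0,"wy":0,"wz":0,"claw":1},
  ],
)

```text
clock: 3.35
tool_pos: [0.5389, -0.0705, 0.1727]
eef_rot: [0.063, 0.998, 0.0, 0.001]
contact_force: [-0.3, -0.2, -0.5]
opening: 0.998
finger_force: 0.0
```

Request:
drive_tool(
  targets=[
    {"tx":0.02,"ty":-0.07,"tz":-0.5,"wx":0,"wy":0,"wz":0,"claw":1},
    {"tx":0,"ty":0,"tz":-0.5,"wx":0,"wy":0,"wz":0,"claw":1},
    {"tx":0,"ty":0,"tz":-0.5,"wx":0,"wy":0,"wz":0,"claw":1},
    {"tx":0,"ty":0,"tz":-0.5,"wx":0,"wy":0,"wz":0,"claw":1},
    {"tx":0,"ty":0,"tz":-0.4,"wx":0,"wy":0,"wz":0,"claw":1},
    {"tx":0,"ty":0,"tz":0,"wx":0,"wy":0,"wz":0,"claw":1},
    {"tx":0,"ty":0,"tz":0,"wx":0,"wy":0,"wz":0,"claw":1},
    {"tx":0,"ty":0,"tz":0,"wx":0,"wy":0,"wz":0,"claw":1},
  ],
)

```text
clock: 4.15
tool_pos: [0.5396, -0.0728, 0.1005]
eef_rot: [0.063, 0.998, 0.0, 0.001]
contact_force: [-0.2, -0.1, 0.4]
opening: 0.999
finger_force: 0.0
```

Request:
drive_tool(
  force=15,
  targets=[
    {"tx":0,"ty":0,"tz":0,"wx":0,"wy":0,"wz":0,"claw":-1},
    {"tx":0,"ty":0,"tz":0,"wx":0,"wy":0,"wz":0,"claw":-1},
    {"tx":0,"ty":0,"tz":0,"wx":0,"wy":0,"wz":0,"claw":-1},
    {"tx":0,"ty":0,"tz":0,"wx":0,"wy":0,"wz":0,"claw":-1},
    {"tx":0,"ty":0,"tz":0,"wx":0,"wy":0,"wz":0,"claw":-1},
    {"tx":0,"ty":0,"tz":0,"wx":0,"wy":0,"wz":0,"claw":-1},
    {"tx":0,"ty":0,"tz":0,"wx":0,"wy":0,"wz":0,"claw":-1},
    {"tx":0,"ty":0,"tz":0,"wx":0,"wy":0,"wz":0,"claw":-1},
  ],
)

```text
clock: 4.95
tool_pos: [0.539, -0.0727, 0.0997]
eef_rot: [0.063, 0.998, 0.0, -0.0]
contact_force: [-0.6, -0.2, -0.1]
opening: 0.301
finger_force: 0.0
```

Request:
drive_tool(
  force=20,
  targets=[
    {"tx":0,"ty":0,"tz":0,"wx":0,"wy":0,"wz":0,"claw":-1},
    {"tx":0,"ty":0,"tz":0,"wx":0,"wy":0,"wz":0,"claw":-1},
    {"tx":0,"ty":0,"tz":0,"wx":0,"wy":0,"wz":0,"claw":-1},
    {"tx":0,"ty":0,"tz":0,"wx":0,"wy":0,"wz":0,"claw":-1},
    {"tx":0,"ty":0,"tz":0,"wx":0,"wy":0,"wz":0,"claw":-1},
    {"tx":0,"ty":0,"tz":0,"wx":0,"wy":0,"wz":0,"claw":-1},
    {"tx":-0.01,"ty":-0.1,"tz":0,"wx":0,"wy":0,"wz":0,"claw":-1},
    {"tx":-0.01,"ty":-0.1,"tz":0,"wx":0,"wy":0,"wz":0,"claw":-1},
  ],
)

```text
clock: 5.75
tool_pos: [0.5384, -0.0775, 0.0997]
eef_rot: [0.062, 0.998, 0.001, -0.0]
contact_force: [-0.6, 4.0, 0.3]
opening: 0.178
finger_force: 20.0
```

Request:
drive_tool(
  targets=[
    {"tx":-0.02,"ty":-0.15,"tz":0,"wx":0,"wy":0,"wz":0,"claw":-1},
    {"tx":-0.02,"ty":-0.15,"tz":0,"wx":0,"wy":0,"wz":0,"claw":-1},
    {"tx":-0.02,"ty":-0.15,"tz":0,"wx":0,"wy":0,"wz":0,"claw":-1},
    {"tx":-0.02,"ty":-0.15,"tz":0,"wx":0,"wy":0,"wz":0,"claw":-1},
    {"tx":-0.02,"ty":-0.15,"tz":0,"wx":0,"wy":0,"wz":0,"claw":-1},
    {"tx":-0.02,"ty":-0.15,"tz":0,"wx":0,"wy":0,"wz":0,"claw":-1},
    {"tx":-0.02,"ty":-0.1,"tz":0,"wx":0,"wy":0,"wz":0,"claw":-1},
    {"tx":0,"ty":0,"tz":0,"wx":0,"wy":0,"wz":0,"claw":-1},
  ],
)

```text
clock: 6.55
tool_pos: [0.5344, -0.1101, 0.0997]
eef_rot: [0.063, 0.998, -0.001, 0.0]
contact_force: [1.3, -0.5, -0.9]
opening: 0.18
finger_force: 20.0
```

Request:
drive_tool(
  targets=[
    {"tx":-0.01,"ty":-0.05,"tz":0,"wx":0,"wy":0,"wz":0,"claw":-1},
    {"tx":-0.01,"ty":-0.05,"tz":0,"wx":0,"wy":0,"wz":0,"claw":-1},
    {"tx":0,"ty":-0.05,"tz":0,"wx":0,"wy":0,"wz":0,"claw":-1},
    {"tx":0,"ty":0,"tz":0,"wx":0,"wy":0,"wz":0,"claw":-1},
    {"tx":0,"ty":0,"tz":0,"wx":0,"wy":0,"wz":0,"claw":-1},
    {"tx":0,"ty":0,"tz":0,"wx":0,"wy":0,"wz":0,"claw":-1},
    {"tx":0,"ty":0,"tz":0,"wx":0,"wy":0,"wz":0,"claw":-1},
    {"tx":0,"ty":0,"tz":0,"wx":0,"wy":0,"wz":0,"claw":-1},
  ],
)

```text
clock: 7.35
tool_pos: [0.5342, -0.1113, 0.0997]
eef_rot: [0.062, 0.998, 0.001, 0.0]
contact_force: [2.3, 6.3, -2.7]
opening: 0.179
finger_force: 20.0
```

Request:
drive_tool(
  targets=[
    {"tx":0,"ty":-0.05,"tz":0,"wx":0,"wy":0,"wz":0,"claw":-1},
    {"tx":0,"ty":-0.05,"tz":0,"wx":0,"wy":0,"wz":0,"claw":-1},
    {"tx":0,"ty":0,"tz":0,"wx":0,"wy":0,"wz":0,"claw":-1},
    {"tx":0,"ty":0,"tz":0,"wx":0,"wy":0,"wz":0,"claw":-1},
    {"tx":0,"ty":0,"tz":0,"wx":0,"wy":0,"wz":0,"claw":-1},
    {"tx":0,"ty":0,"tz":0,"wx":0,"wy":0,"wz":0,"claw":-1},
    {"tx":0,"ty":0,"tz":0,"wx":0,"wy":0,"wz":0,"claw":-1},
    {"tx":0,"ty":0,"tz":0,"wx":0,"wy":0,"wz":0,"claw":-1},
  ],
)

```text
clock: 8.15
tool_pos: [0.5342, -0.1114, 0.0997]
eef_rot: [0.061, 0.998, 0.003, 0.0]
contact_force: [1.1, 11.6, -1.3]
opening: 0.179
finger_force: 20.1
```

The stop is firm: no movement with the force rising to 11.6 N. I release and rise.

Request:
drive_tool(
  targets=[
    {"tx":0,"ty":0,"tz":0,"wx":0,"wy":0,"wz":0,"claw":1},
    {"tx":0,"ty":0,"tz":0,"wx":0,"wy":0,"wz":0,"claw":1},
    {"tx":0,"ty":0,"tz":0,"wx":0,"wy":0,"wz":0,"claw":1},
    {"tx":0,"ty":0,"tz":0,"wx":0,"wy":0,"wz":0,"claw":1},
    {"tx":0,"ty":0,"tz":0,"wx":0,"wy":0,"wz":0,"claw":1},
    {"tx":0,"ty":0,"tz":0,"wx":0,"wy":0,"wz":0,"claw":1},
    {"tx":0,"ty":0,"tz":0,"wx":0,"wy":0,"wz":0,"claw":1},
    {"tx":0,"ty":0,"tz":0,"wx":0,"wy":0,"wz":0,"claw":1},
  ],
)

```text
clock: 8.95
tool_pos: [0.5336, -0.1163, 0.0997]
eef_rot: [0.063, 0.998, 0.0, -0.0]
contact_force: [-0.1, 0.1, 0.3]
opening: 0.881
finger_force: 0.0
```

Request:
drive_tool(
  targets=[
    {"tx":0,"ty":0,"tz":0.5,"wx":0,"wy":0,"wz":0,"claw":1},
    {"tx":0,"ty":0,"tz":1,"wx":0,"wy":0,"wz":0,"claw":1},
    {"tx":0,"ty":0,"tz":1,"wx":0,"wy":0,"wz":0,"claw":1},
    {"tx":0,"ty":0,"tz":0.8,"wx":0,"wy":0,"wz":0,"claw":1},
    {"tx":0,"ty":0,"tz":0,"wx":0,"wy":0,"wz":0,"claw":1},
    {"tx":0,"ty":0,"tz":0,"wx":0,"wy":0,"wz":0,"claw":1},
    {"tx":0,"ty":0,"tz":0,"wx":0,"wy":0,"wz":0,"claw":1},
    {"tx":0,"ty":0,"tz":0,"wx":0,"wy":0,"wz":0,"claw":1},
  ],
)

```text
clock: 9.75
tool_pos: [0.5329, -0.1161, 0.1976]
eef_rot: [0.063, 0.998, 0.0, -0.001]
contact_force: [-0.5, -0.0, 0.4]
opening: 0.999
finger_force: 0.0
```

```bash
python3 - <<'E'
from plant import r, vision
from h import *
for n in ["wrist","top"]:
    s=vision.snapshot(n); W=pts(s); z=W[...,2]
    R=(abs(W[...,0]-.547)<.12)&(abs(W[...,1]+.02)<.15)
    for lo,hi,t in [(.114,.13,"tab"),(.097,.110,"core/pillar")]: comps(W,R&(z>lo)&(z<hi),n+t,20)
print(r.get_state()["tool_pos"],r.get_state()["eef_rot"])
E
```

```text
wristtab 716 px [260. 204.] rect 0.5345 -0.1111 [0.016 0.029] 82.8 z 0.1231 mean [ 0.5334 -0.1111]
wristcore/pillar 486 px [490. 118.] rect 0.4903 0.0879 [0.02  0.021] 15.4 z 0.0984 mean [0.4904 0.0877]
wristcore/pillar 1824 px [411. 198.] rect 0.5514 0.0224 [0.031 0.043] 83.3 z 0.1045 mean [0.5501 0.0207]
wristcore/pillar 54 px [259. 183.] rect 0.521 -0.1091 [0.015 0.002] 79.2 z 0.1028 mean [ 0.5207 -0.1092]
toptab 33 px [291. 187.] rect 0.5319 -0.1093 [0.013 0.025] 77.4 z 0.1222 mean [ 0.532  -0.1087]
topcore/pillar 126 px [249. 181.] rect 0.5515 0.0229 [0.03  0.045] 84.4 z 0.1036 mean [0.5515 0.0228]
[ 0.53310248 -0.1161279   0.19781534] [ 6.27759886e-02  9.98027186e-01  1.26727064e-04 -9.46495283e-04]
```

Slide at about 39.5 mm travel, and the insert hasn't moved. Next: over the core, then down.

Request:
drive_tool(
  targets=[
    {"tx":0.12,"ty":0.92,"tz":0,"wx":0,"wy":0,"wz":0,"claw":1},
    {"tx":0.12,"ty":0.92,"tz":0,"wx":0,"wy":0,"wz":0,"claw":1},
    {"tx":0.12,"ty":0.92,"tz":0,"wx":0,"wy":0,"wz":0,"claw":1},
    {"tx":0.12,"ty":0.92,"tz":0,"wx":0,"wy":0,"wz":0,"claw":1},
    {"tx":0.13,"ty":0.94,"tz":-0.5,"wx":0,"wy":0,"wz":0,"claw":1},
    {"tx":0,"ty":0,"tz":-0.5,"wx":0,"wy":0,"wz":0,"claw":1},
    {"tx":0,"ty":0,"tz":-0.5,"wx":0,"wy":0,"wz":0,"claw":1},
    {"tx":0,"ty":0,"tz":0,"wx":0,"wy":0,"wz":0,"claw":1},
  ],
)

```text
clock: 10.65
tool_pos: [0.5504, 0.0225, 0.1517]
eef_rot: [0.062, 0.998, -0.0, -0.002]
contact_force: [0.0, -0.7, -0.2]
opening: 0.999
finger_force: 0.0
```

Request:
drive_tool(
  targets=[
    {"tx":0,"ty":0,"tz":0,"wx":0,"wy":0,"wz":0,"claw":1},
    {"tx":0,"ty":0,"tz":0,"wx":0,"wy":0,"wz":0,"claw":1},
    {"tx":0,"ty":0,"tz":0,"wx":0,"wy":0,"wz":0,"claw":1},
    {"tx":0,"ty":0,"tz":0,"wx":0,"wy":0,"wz":0,"claw":1},
    {"tx":0,"ty":0,"tz":0,"wx":0,"wy":0,"wz":0,"claw":1},
    {"tx":0,"ty":0,"tz":0,"wx":0,"wy":0,"wz":0,"claw":1},
    {"tx":0,"ty":0,"tz":0,"wx":0,"wy":0,"wz":0,"claw":1},
    {"tx":0,"ty":0,"tz":0,"wx":0,"wy":0,"wz":0,"claw":1},
  ],
)

```text
clock: 11.45
tool_pos: [0.5519, 0.0224, 0.1538]
eef_rot: [0.063, 0.998, 0.0, -0.0]
contact_force: [1.0, -0.4, -0.3]
opening: 0.999
finger_force: 0.0
```

Request:
drive_tool(
  targets=[
    {"tx":0,"ty":0,"tz":-0.5,"wx":0,"wy":0,"wz":0,"claw":1},
    {"tx":0,"ty":0,"tz":-0.5,"wx":0,"wy":0,"wz":0,"claw":1},
    {"tx":0,"ty":0,"tz":-0.5,"wx":0,"wy":0,"wz":0,"claw":1},
    {"tx":0,"ty":0,"tz":-0.4,"wx":0,"wy":0,"wz":0,"claw":1},
    {"tx":0,"ty":0,"tz":-0.3,"wx":0,"wy":0,"wz":0,"claw":1},
    {"tx":0,"ty":0,"tz":-0.3,"wx":0,"wy":0,"wz":0,"claw":1},
    {"tx":0,"ty":0,"tz":0,"wx":0,"wy":0,"wz":0,"claw":1},
    {"tx":0,"ty":0,"tz":0,"wx":0,"wy":0,"wz":0,"claw":1},
  ],
)

```text
clock: 12.25
tool_pos: [0.552, 0.0224, 0.0788]
eef_rot: [0.063, 0.998, 0.0, 0.0]
contact_force: [-0.3, -0.2, 0.6]
opening: 0.999
finger_force: 0.0
```

Request:
drive_tool(
  force=35,
  targets=[
    {"tx":0,"ty":0,"tz":0,"wx":0,"wy":0,"wz":0,"claw":-1},
    {"tx":0,"ty":0,"tz":0,"wx":0,"wy":0,"wz":0,"claw":-1},
    {"tx":0,"ty":0,"tz":0,"wx":0,"wy":0,"wz":0,"claw":-1},
    {"tx":0,"ty":0,"tz":0,"wx":0,"wy":0,"wz":0,"claw":-1},
    {"tx":0,"ty":0,"tz":0,"wx":0,"wy":0,"wz":0,"claw":-1},
    {"tx":0,"ty":0,"tz":0,"wx":0,"wy":0,"wz":0,"claw":-1},
    {"tx":0,"ty":0,"tz":0,"wx":0,"wy":0,"wz":0,"claw":-1},
    {"tx":0,"ty":0,"tz":0,"wx":0,"wy":0,"wz":0,"claw":-1},
  ],
)

```text
clock: 13.05
tool_pos: [0.5519, 0.0224, 0.0788]
eef_rot: [0.063, 0.998, 0.0, 0.0]
contact_force: [-0.7, -0.0, 1.2]
opening: 0.337
finger_force: 35.0
```

Request:
drive_tool(
  force=50,
  targets=[
    {"tx":0,"ty":0,"tz":0,"wx":0,"wy":0,"wz":0,"claw":-1},
    {"tx":0,"ty":0,"tz":0,"wx":0,"wy":0,"wz":0,"claw":-1},
    {"tx":0,"ty":0,"tz":0,"wx":0,"wy":0,"wz":0,"claw":-1},
    {"tx":0,"ty":0,"tz":0,"wx":0,"wy":0,"wz":0,"claw":-1},
    {"tx":0,"ty":0,"tz":0,"wx":0,"wy":0,"wz":0,"claw":-1},
    {"tx":0,"ty":0,"tz":0,"wx":0,"wy":0,"wz":0,"claw":-1},
    {"tx":0,"ty":0,"tz":0,"wx":0,"wy":0,"wz":0,"claw":-1},
    {"tx":0,"ty":0,"tz":0,"wx":0,"wy":0,"wz":0,"claw":-1},
  ],
)

```text
clock: 13.85
tool_pos: [0.5519, 0.0224, 0.0787]
eef_rot: [0.063, 0.998, 0.0, 0.0]
contact_force: [-0.0, 0.9, 0.2]
opening: 0.336
finger_force: 50.0
```

Request:
drive_tool(
  targets=[
    {"tx":0,"ty":0,"tz":0.1,"wx":0,"wy":0,"wz":0,"claw":-1},
    {"tx":0,"ty":0,"tz":0.1,"wx":0,"wy":0,"wz":0,"claw":-1},
    {"tx":0,"ty":0,"tz":0.1,"wx":0,"wy":0,"wz":0,"claw":-1},
    {"tx":0,"ty":0,"tz":0.1,"wx":0,"wy":0,"wz":0,"claw":-1},
    {"tx":0,"ty":0,"tz":0.15,"wx":0,"wy":0,"wz":0,"claw":-1},
    {"tx":0,"ty":0,"tz":0.15,"wx":0,"wy":0,"wz":0,"claw":-1},
    {"tx":0,"ty":0,"tz":0.15,"wx":0,"wy":0,"wz":0,"claw":-1},
    {"tx":0,"ty":0,"tz":0.15,"wx":0,"wy":0,"wz":0,"claw":-1},
  ],
)

```text
clock: 14.65
tool_pos: [0.552, 0.0224, 0.1092]
eef_rot: [0.063, 0.998, 0.0, 0.0]
contact_force: [0.7, -0.0, -3.8]
opening: 0.34
finger_force: 50.0
```

Request:
drive_tool(
  targets=[
    {"tx":0,"ty":0,"tz":0.2,"wx":0,"wy":0,"wz":0,"claw":-1},
    {"tx":0,"ty":0,"tz":0.2,"wx":0,"wy":0,"wz":0,"claw":-1},
    {"tx":0,"ty":0,"tz":0.2,"wx":0,"wy":0,"wz":0,"claw":-1},
    {"tx":0,"ty":0,"tz":0.2,"wx":0,"wy":0,"wz":0,"claw":-1},
    {"tx":0,"ty":0,"tz":0.2,"wx":0,"wy":0,"wz":0,"claw":-1},
    {"tx":0,"ty":0,"tz":0.2,"wx":0,"wy":0,"wz":0,"claw":-1},
    {"tx":0,"ty":0,"tz":0.2,"wx":0,"wy":0,"wz":0,"claw":-1},
    {"tx":0,"ty":0,"tz":0.2,"wx":0,"wy":0,"wz":0,"claw":-1},
  ],
)

```text
clock: 15.45
tool_pos: [0.5519, 0.0223, 0.1572]
eef_rot: [0.063, 0.998, 0.0, -0.0]
contact_force: [0.2, -0.5, -4.9]
opening: 0.335
finger_force: 50.0
```

Request:
drive_tool(
  targets=[
    {"tx":0,"ty":0,"tz":0.2,"wx":0,"wy":0,"wz":0,"claw":-1},
    {"tx":0,"ty":0,"tz":0.2,"wx":0,"wy":0,"wz":0,"claw":-1},
    {"tx":0,"ty":0,"tz":0.2,"wx":0,"wy":0,"wz":0,"claw":-1},
    {"tx":0,"ty":0,"tz":0.2,"wx":0,"wy":0,"wz":0,"claw":-1},
    {"tx":0,"ty":0,"tz":0.2,"wx":0,"wy":0,"wz":0,"claw":-1},
    {"tx":0,"ty":0,"tz":0.2,"wx":0,"wy":0,"wz":0,"claw":-1},
    {"tx":0,"ty":0,"tz":0.1,"wx":0,"wy":0,"wz":0,"claw":-1},
    {"tx":0,"ty":0,"tz":0.1,"wx":0,"wy":0,"wz":0,"claw":-1},
  ],
)

```text
clock: 16.25
tool_pos: [0.5519, 0.0223, 0.199]
eef_rot: [0.063, 0.998, 0.0, -0.0]
contact_force: [-0.7, 0.1, -6.4]
opening: 0.342
finger_force: 50.0
```

Request:
drive_tool(
  targets=[
    {"tx":0,"ty":0,"tz":0,"wx":0,"wy":0,"wz":0,"claw":-1},
    {"tx":0,"ty":0,"tz":0,"wx":0,"wy":0,"wz":0,"claw":-1},
    {"tx":0,"ty":0,"tz":0,"wx":0,"wy":0,"wz":0,"claw":-1},
    {"tx":0,"ty":0,"tz":0,"wx":0,"wy":0,"wz":0,"claw":-1},
    {"tx":0,"ty":0,"tz":0,"wx":0,"wy":0,"wz":0,"claw":-1},
    {"tx":0,"ty":0,"tz":0,"wx":0,"wy":0,"wz":0,"claw":-1},
    {"tx":0,"ty":0,"tz":0,"wx":0,"wy":0,"wz":0,"claw":-1},
    {"tx":0,"ty":0,"tz":0,"wx":0,"wy":0,"wz":0,"claw":-1},
  ],
)

```text
clock: 17.05
tool_pos: [0.5519, 0.0223, 0.1987]
eef_rot: [0.063, 0.998, 0.0, -0.0]
contact_force: [-0.1, -0.7, -5.9]
opening: 0.334
finger_force: 50.0
```

```bash
python3 - <<'E'
from plant import r, vision
from h import *
s=vision.snapshot("scene"); cv2.imwrite("pics/s2.png",cv2.resize(s["image"][100:260,170:340],None,fx=3.5,fy=3.5,interpolation=cv2.INTER_CUBIC))
W=pts(s)
R=(abs(W[...,0]-.547)<.06)&(abs(W[...,1]-.02)<.06)&(s["image"].min(2)>90)
m=R&(W[...,2]>.165)&(W[...,2]<.20)
p=W[m]; z=p[:,2]; print(len(p),np.percentile(z,[5,25,50,75,95]).round(4))
k=abs(z-.184)<.006; A=np.c_[p[k][:,:2],np.ones(k.sum())]; print(k.sum(),np.linalg.lstsq(A,z[k],rcond=None)[0])
comps(W,(abs(W[...,0]-.53)<.04)&(abs(W[...,1]+.11)<.04)&(W[...,2]>.114)&(W[...,2]<.13),"tab")
st=r.get_state(); print(st["tool_pos"],st["contact_force"],st["finger_force"])
E
```

```text
458 [0.1711 0.1817 0.1831 0.1842 0.1941]
340 [-0.01253443 -0.00191918  0.19057208]
tab 55 px [224. 195.] rect 0.5372 -0.1094 [0.014 0.031] 87.1 z 0.1214 mean [ 0.5401 -0.1095]
[0.55191318 0.02231653 0.1987359 ] [ 0.05496796 -0.31502074 -4.79980931] 49.99948577955365
```

View pics/s2.png

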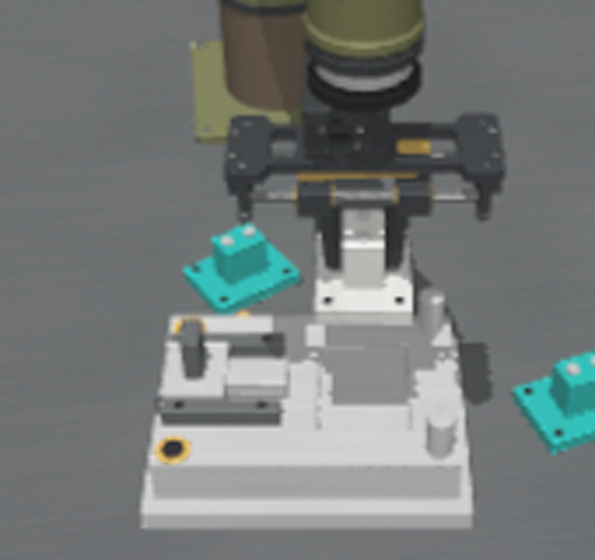

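The picture shows the insert (core at 365,250; plate at 365,290) hanging level in the fingers above its empty pocket. Its plate top is at z ≈ 0.183 (119 mm up) with a slope under 0.013 rad. The slide is fully back (tab at 192,345).

```bash
python3 -c "
from plant import workorder
print(workorder.finish_job())"
```

```text
the job is handed in; nothing more can be done
None
```

The job is handed in: the slide is back against its stop (about 39.5 mm of travel by the cameras), and the insert is held level and still about 120 mm above its pocket, with the can, tin, bottle and wrench left alone; no verdict came back.

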